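# Make up a kit of four tall standoffs

### The arm

A 6-joint arm with a two-finger parallel gripper is mounted at the origin on the work surface. World frame = base frame: x ahead of the robot, y to its left, z up, the work surface at z = 0. Lengths are in m, angles in rad, forces in N, time in s.
With the tool pointing down it reaches from about 0.425 to 0.95 m from the base axis. Payload 3.5 kg.
Tool frame: the origin (TCP) lies on the centre line of the jaws, within the pads' length; the fingertips stand 11 mm ahead of it and the grasp point (between the pads) lies 8 mm behind it; z points along the fingers, y is the line along which they close (so a half turn about z gives the same grasp; the last joint's range is limited). The gripper opens to 85 mm and grips with 20 to 120 N. Pads are 22 mm wide; open, the fingers measure 114 mm over their backs; the gripper's body (76 mm by 85 mm) begins 54 mm behind the grasp point. The pads swing forward as they close: fully open they stand 13 mm farther back than shut.
Start: joints at [1.111, 0.286, 1.577, -0, 1.279, -0.15], TCP at [0.206, 0.643, 0.242] pointing down, gripper open.
Joint ranges: [-2.77, 2.77], [-0.9, 2.22], [0.21, 2.48], [-1.53, 4.67], [0.24, 2.81], [-2.84, 2.84]. Speed limits (rad/s): [2.79, 2.79, 3.14, 3.14, 3.14, 3.14].

### API

Orientations are given as a unit quaternion [x, y, z, w].
In Python, from plant import ctrl gives the robot as it stands.
- The arm moves only by the tool step_arm, never from a script. Its argument "motion" is a list of rows, each an object with "offset": the shift along the tool's x, y, z in m, a list of three; "twist": the turn about the tool's z in degrees. A call has 1 to 12 rows; each row is the pose to reach, as a shift and turn from the pose commanded when the call began, along the tool's axes at that moment; what a row does not reach only later rows make up. A row lasts 1/10 s, in which the tool goes at most 50 mm and 8.59 degrees, less where a joint would pass 70% of its speed; a pose out of reach is approached as far as the arm can. A call with a gripper value outside its range is refused whole. "gripper" is the finger opening in m, from 0 to 0.0854, set as the call begins (left out, the last holds). The fingers move at their own pace and stop on an object; "grip_force" is the grip in N (left out, the last holds). Time passes only in rows, so rows that repeat a pose let the fingers close. It gives the time, the measured TCP pose, the force, the opening and the grip force at its end, in the units of the state.
- ctrl.get_state(): the state, without advancing time (a new reading comes with each control period).
- ctrl.read_camera(name): name is "scene" or "top"; returns the picture (384x512x3 uint8, blue, green, red); there is no depth.
- ctrl.calibration(name): a dict with "fx", "fy", "cx", "cy" (pixels), "k1" (the pictures are not rectified: a ray, as slopes to the right and down, at radius r is drawn at 1 + k1 r^2 times it, then the intrinsics apply), "cam_to_world" (4x4, takes a point from camera to world coordinates). Camera axes: x right, y up, looking along -z (the intrinsics and any distortion apply to the point x, -y, -z); pixel columns grow to the right and rows downward; lengths in m; the calibration is good to about 2 mm. A picture is of the moment at which its call begins. calibration takes no time and is no camera call.
- ctrl.sign_off(): hands the job in; it is judged then, once.
The state is a dict: "time": time; "qpos": joint angles; "dq": joint speeds; "joint_efforts": joint torques, N m; "eef_pos": TCP position; "tcp_rot": TCP orientation; "contact_force": force on the tool from outside, world axes, zero at the start; "wrist_torque": the same for the moment, N m; "opening": opening from 0.0 (shut) to 1.0 (fully open); "finger_force": force on a finger pad.
Only numpy, scipy, OpenCV 4.12 (cv2) and the standard library are available. Lean on these libraries where they do the work, as an engineer would, in place of code of your own. Each camera call takes 0.05 s, during which the arm holds its last target. There are 200 camera calls.

### The job

Draw the kit tray towards the robot by its far wall, sliding it along the bench and never lifting it, until it lies wholly on the black desk mat. Then take tall standoffs from the parts board and stand them upright on the tray's floor beside the one already there, so that exactly four tall standoffs stand in the tray. Leave the spare tall standoff, the short standoffs and everything else where they are.

Things in the scene. Friction and masses are not known exactly. Their poses are not given: they have to be found in the camera images.
- mat: black rubber desk mat with a thin red edge lying on the bench, fixed, 190 mm (its x) by 260 mm (its y), under 1 mm thick; origin at its centre at bench height, z up. Nothing catches on its edge
- tray_in (a point): grey plastic open kit tray, loose, about 250 g empty, outside 120 mm (its x) by 200 mm (its y) by 25 mm high, walls and floor 4 mm thick; this point is the centre of its inner floor, 4 mm above its underside; x runs from its near to its far long wall, z up. It slides on the bench when pulled or pushed by a wall; the bench behind its far wall is clear for about 60 mm
- tray_far_left (a point): far left outer corner of the tray, as seen from the robot at the start, at its underside (offset +60 mm in the tray's x, +100 mm in its y)
- tray_far_right (a point): far right outer corner of the tray, as seen from the robot at the start, at its underside (offset +60 mm in the tray's x, -100 mm in its y)
- tray_near_left (a point): near left outer corner of the tray, as seen from the robot at the start, at its underside (offset -60 mm in the tray's x, +100 mm in its y)
- tray_near_right (a point): near right outer corner of the tray, as seen from the robot at the start, at its underside (offset -60 mm in the tray's x, -100 mm in its y)
- tallp_mid (a point): tall bare-aluminium hexagonal standoff, 40 mm high, 18 mm across flats (20.8 mm across corners), about 30 g, small dark screw hole in the top end. This one stands in the tray from the start and rides along with it; point at its centre, half-way up, z axis along its length (up when standing)
- board: plywood parts board, fixed, 220 x 220 mm, 5 mm thick, to the robot's right; origin at the centre of its underside. All seven loose standoffs (four tall, three short) stand on it, mixed, at least 60 mm between centres
- tall0_mid (a point): tall bare-aluminium hexagonal standoff, 40 mm high, 18 mm across flats (20.8 mm across corners), about 30 g, small dark screw hole in the top end, standing upright on the parts board. At zero yaw one pair of its flats faces +x and -x; the other flats follow every 60 degrees; point at its centre, half-way up, z axis along its length (up when standing)
- tall1_mid (a point): tall bare-aluminium hexagonal standoff, 40 mm high, 18 mm across flats (20.8 mm across corners), about 30 g, small dark screw hole in the top end, standing upright on the parts board. At zero yaw one pair of its flats faces +x and -x; the other flats follow every 60 degrees; point at its centre, half-way up, z axis along its length (up when standing)
- tall2_mid (a point): tall bare-aluminium hexagonal standoff, 40 mm high, 18 mm across flats (20.8 mm across corners), about 30 g, small dark screw hole in the top end, standing upright on the parts board. At zero yaw one pair of its flats faces +x and -x; the other flats follow every 60 degrees; point at its centre, half-way up, z axis along its length (up when standing)
- tall3_mid (a point): tall bare-aluminium hexagonal standoff, 40 mm high, 18 mm across flats (20.8 mm across corners), about 30 g, small dark screw hole in the top end, standing upright on the parts board. At zero yaw one pair of its flats faces +x and -x; the other flats follow every 60 degrees; point at its centre, half-way up, z axis along its length (up when standing)
- short0_mid (a point): short standoff, same aluminium and same hexagon (18 mm across flats) but only 20 mm high, standing on the parts board; to be left alone; point at its centre, half-way up, z axis along its length (up when standing)
- short1_mid (a point): short standoff, same aluminium and same hexagon (18 mm across flats) but only 20 mm high, standing on the parts board; to be left alone; point at its centre, half-way up, z axis along its length (up when standing)
- short2_mid (a point): short standoff, same aluminium and same hexagon (18 mm across flats) but only 20 mm high, standing on the parts board; to be left alone; point at its centre, half-way up, z axis along its length (up when standing)
- cutters: blue-handled side cutters lying on the bench, 125 mm long, 14 mm high; a bystander, leave alone
- spool: reel of solder, 52 mm across, 36 mm high, left of the tray; a bystander, leave alone
- usbstick: small red memory stick, 50 mm long, at the back; a bystander, leave alone
- driver: screwdriver lying at the left; a bystander, leave alone
- eraser: white block eraser 50 x 24 x 13 mm, behind the parts board; a bystander, leave alone
Things that resemble listed ones, but are neither listed nor needed, are in the scene too. What is shaped like the part that bears tall1_mid but green or yellow is not meant.

How it is judged:
By the outcome, as a careful person would: the job done as asked, in the order asked, and still so for the second after the job is handed in, with the robot touching nothing.
It also fails if it takes over 72 s, if anything falls off the work surface, if the arm or the gripper's body presses on something with over 40 N, if the wrist force passes 120 N, or if a joint passes its speed limit or range.

## Working session

There is one attempt and no reset: what is moved stays moved. The work goes in short steps, Python scripts to look and compute and a tool call to move; the robot and the scene stay as the last step left them, time stands still between calls to the robot, and variables do not carry over. Pictures are saved under pics/ and viewed, at most 10 in all, crops included, and the job is handed in when it is done.

Besides the shell and the picture viewer there is one more tool, called after "Request:" as name(argument=value, ...) on one line, values as JSON. step_arm: Moves the arm, as the interface text tells. Its arguments: {"type":"object","properties":{"motion":{"type":"array"},"gripper":{"type":"number"},"grip_force":{"type":"number"}},"required":["motion"]}

```bash
mkdir -p pics
cat > h.py <<'E'
import numpy as np, cv2
from plant import ctrl
def grab(n,f):
    im=ctrl.read_camera(n); cv2.imwrite('pics/'+f,im); return im
def ray(n,u,v):
    c=ctrl.calibration(n)
    K=np.array([[c['fx'],0,c['cx']],[0,c['fy'],c['cy']],[0,0,1.]])
    p=cv2.undistortPoints(np.array([[[u,v]]],float),K,np.array([c['k1'],0,0,0.]))[0,0]
    T=np.array(c['cam_to_world']); return T[:3,3],T[:3,:3]@np.array([p[0],-p[1],-1])
def at(n,u,v,z):
    o,d=ray(n,u,v); return (o+d*(z-o[2])/d[2])
def tri(a,b):
    o1,d1=ray('scene',*a);o2,d2=ray('top',*b)
    s=np.linalg.lstsq(np.c_[d1,-d2],o2-o1,rcond=None)[0]
    p,q=o1+d1*s[0],o2+d2*s[1]; return (p+q)/2,np.linalg.norm(p-q)
def proj(n,p):
    c=ctrl.calibration(n);T=np.array(c['cam_to_world']);q=T[:3,:3].T@(np.array(p)-T[:3,3])
    x,y=q[0]/-q[2],-q[1]/-q[2];k=1+c['k1']*(x*x+y*y);return np.round([c['fx']*x*k+c['cx'],c['fy']*y*k+c['cy']],1)
E
python3 - <<'E'
from h import *
for n in('scene','top'):
    im=grab(n,n+'0.png'); cv2.imwrite('pics/%s0b.png'%n,cv2.resize(im,(800,600),interpolation=3)); c=ctrl.calibration(n);print(n,c)
s=ctrl.get_state();print(s)
E
```

```text
scene {'fx': 493.6241252469392, 'fy': 493.6241252469392, 'cx': 252.23876159716164, 'cy': 195.0654188950491, 'k1': -0.2084429569860704, 'cam_to_world': array([[ 0.80528715, -0.40921184,  0.42902015,  1.09662654],
       [ 0.59285397,  0.54838135, -0.58974746, -0.64000144],
       [ 0.00606499,  0.72926234,  0.68420731,  0.85950251],
       [ 0.        ,  0.        ,  0.        ,  1.        ]])}
top {'fx': 407.5639329027557, 'fy': 407.5639329027557, 'cx': 253.68809375035627, 'cy': 190.43494420177294, 'k1': -0.09251236547879829, 'cam_to_world': array([[ 0.0164259 ,  0.99297104, -0.1172122 ,  0.45493113],
       [-0.99976042,  0.01461474, -0.01629482,  0.04540625],
       [-0.01446726,  0.11745177,  0.9929732 ,  1.10841303],
       [ 0.        ,  0.        ,  0.        ,  1.        ]])}
{'time': 0.1, 'qpos': array([ 1.11099875e+00,  2.87120735e-01,  1.57802205e+00, -1.79926953e-05,
        1.27858420e+00, -1.50053469e-01]), 'dq': array([-0.00066963, -0.00156912, -0.0033019 , -0.00123669, -0.00047797,
        0.00174315]), 'joint_efforts': array([ 1.37407797e-04, -4.07291329e+01, -2.93702710e+01, -1.63016271e-04,
        3.41164872e-03,  7.39302209e-06]), 'eef_pos': array([0.20550741, 0.64236405, 0.24106098]), 'tcp_rot': array([ 1.54251031e-01,  9.88031113e-01, -1.02052516e-03, -3.12172775e-04]), 'contact_force': array([-0.877937  , -0.37623238, -0.57699282]), 'wrist_torque': array([-0.06191027, -0.0063974 ,  0.00257862]), 'finger_force': 0.0, 'opening': 1.0014576334481753}
```

View pics/scene0b.png

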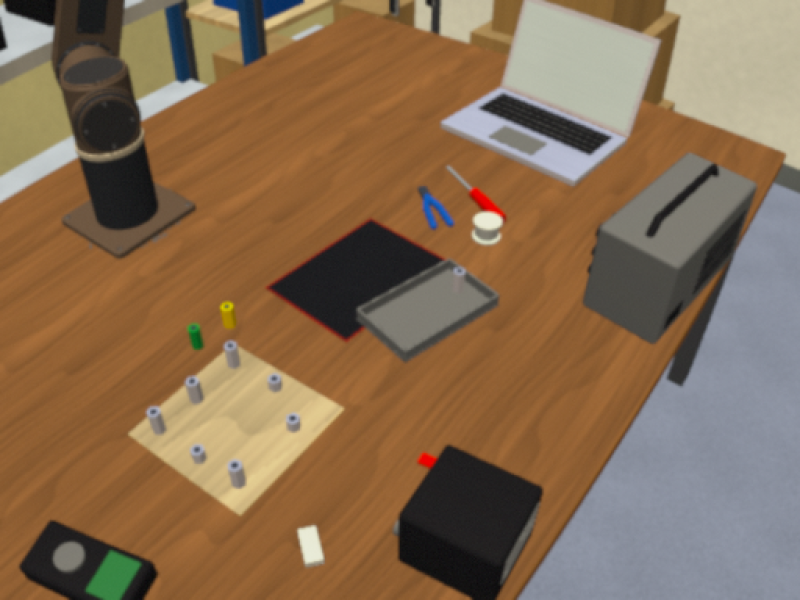

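View pics/top0b.png

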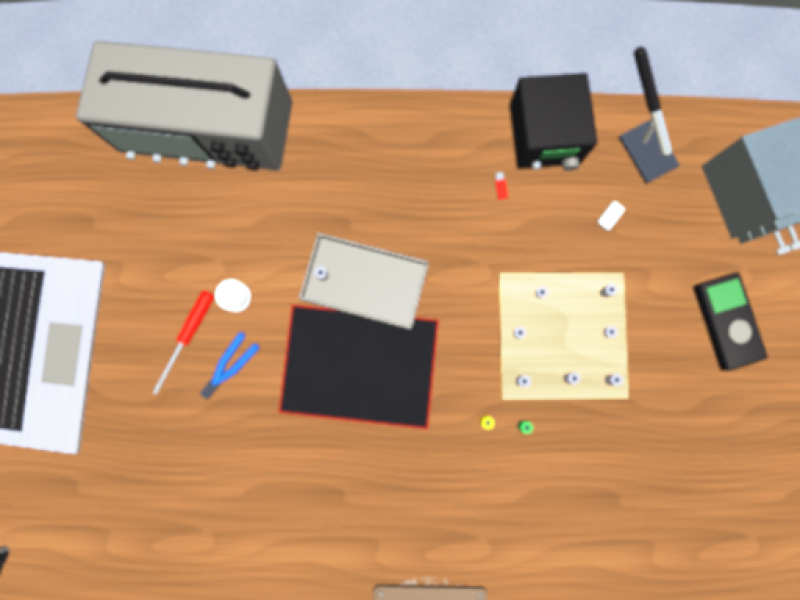

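The scene view (800 px wide) shows tall standoffs at (232,353), (194,388), (156,420) and (237,473), and shorts at (275,381), (293,421) and (198,454). Green (195,336) and yellow (228,314) are decoys. The tray has its own tall standoff at (459,275). In the top view the talls are (525,381), (572,378), (615,380) and (610,290). The tray corners are near (318,234), (428,262), (412,328) and (301,298). Next I'll crop closer.

Run:
```python
import cv2,numpy as np
s=cv2.imread('pics/scene0.png');t=cv2.imread('pics/top0.png')
def c(im,x,y,w,h,k): return cv2.resize(im[y:y+h,x:x+w],None,fx=k,fy=k,interpolation=cv2.INTER_CUBIC)
a=c(s,85,180,100,150,4);b=c(t,310,160,100,150,4)
cv2.imwrite('pics/m1.png',np.hstack([a,b]))
a=c(s,165,135,160,90,5)[:300+150];b=c(t,175,145,110,135,5)
cv2.imwrite('pics/m2.png',c(s,170,135,160,95,5))
cv2.imwrite('pics/m3.png',c(t,170,140,130,105,5))
```

```text
(no output)
```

View pics/m1.png

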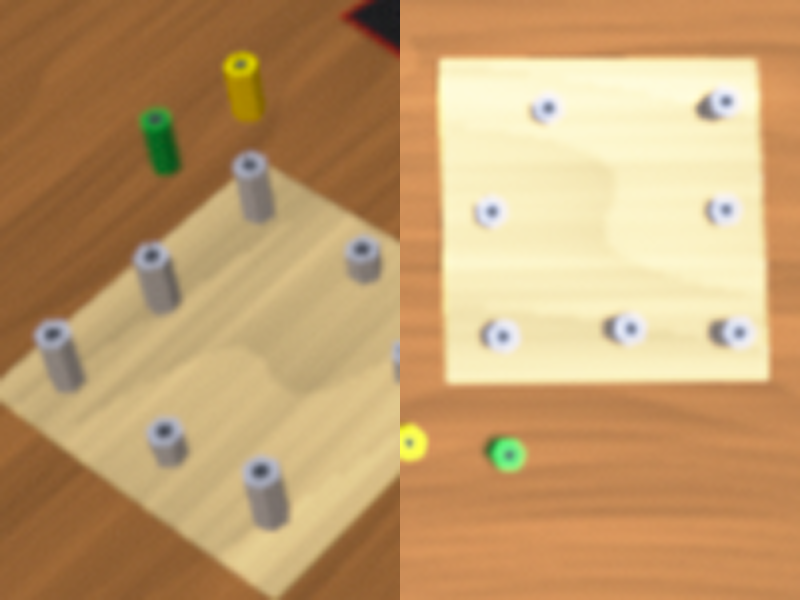

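View pics/m3.png

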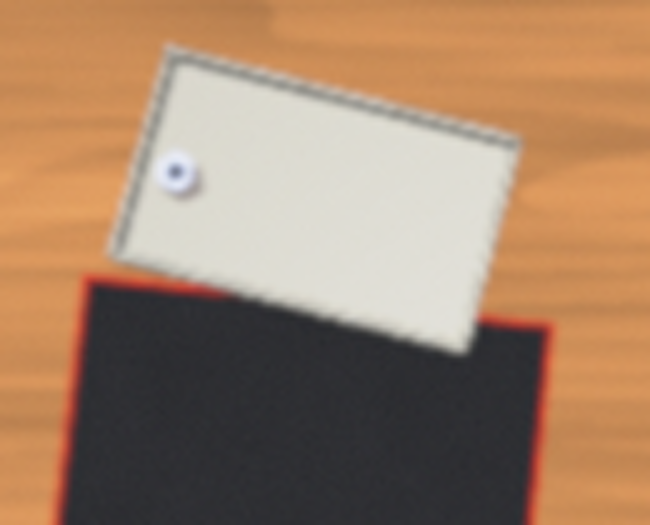

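View pics/m2.png

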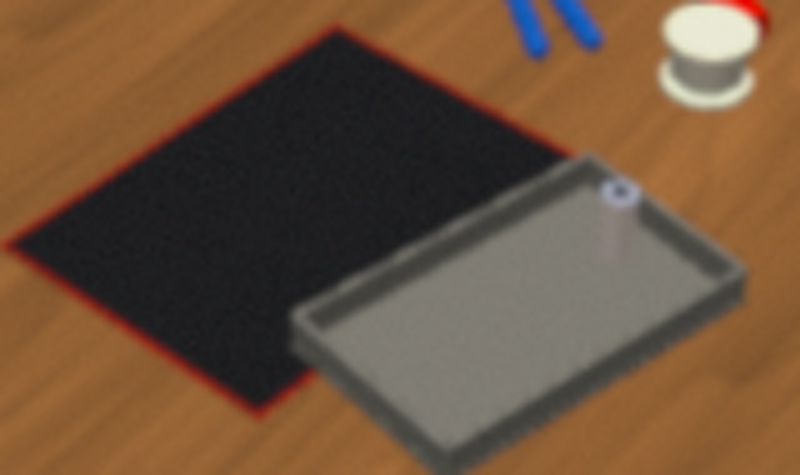

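Run:
```python
from h import *
f=lambda p,k,x,y:((p[0]+.5)/k-.5+x,(p[1]+.5)/k-.5+y)
S=lambda p:f(p,4,85,180);T=lambda p:f(p,4,310,160)
for n,a,b in [('A',(250,164),(102,336)),('B',(152,257),(230,328)),('C',(53,335),(339,332)),('D',(262,471),(326,102)),('s0',(362,248),(90,211)),('s2',(165,432),(325,210))]:
    p,e=tri(S(a),T(b));print(n,p.round(4),round(e,4))
S=lambda p:f(p,5,170,135);T=lambda p:f(p,5,170,140)
for n,a,b in [('FL',(745,268),(168,46)),('FR',(450,455),(520,135)),('NR',(292,318),(467,354)),('NL',(586,153),(110,258)),('tallp',(620,191),(176,171)),('matFR',(258,415),(552,324))]:
    p,e=tri(S(a),T(b));print(n,p.round(4),round(e,4), at('top',*T(b),.025).round(4))
print('mat',[at('top',*T(p),0).round(4) for p in((88,278),(552,324))],[at('top',u/1.5625,v/1.5625,0).round(4) for u,v in((281,411),(428,427))],[at('scene',*S(p),0).round(4) for p in((338,26),(10,245),(258,415))])
```

```text
A [ 0.4439 -0.1515  0.0451] 0.0023
B [ 0.45   -0.2354  0.0443] 0.002
C [ 0.448  -0.3074  0.0445] 0.0022
D [ 0.5997 -0.3011  0.0448] 0.0008
s0 [ 0.5261 -0.1476  0.0251] 0.0028
s2 [ 0.5292 -0.306   0.0239] 0.0018
FL [0.6935 0.2013 0.0249] 0.0035 [0.6949 0.2025 0.025 ]
FR [0.6478 0.0096 0.0219] 0.0028 [0.6483 0.0106 0.025 ]
NR [0.5299 0.0375 0.0215] 0.0 [0.5297 0.0375 0.025 ]
NL [0.5777 0.2297 0.0233] 0.0019 [0.5783 0.2301 0.025 ]
tallp [0.622  0.1923 0.0452] 0.0024 [0.6261 0.1959 0.025 ]
matFR [ 0.5473 -0.0096  0.0025] 0.0027 [ 0.5464 -0.0076  0.025 ]
mat [array([0.5699, 0.2461, 0.    ]), array([ 0.5485, -0.0088,  0.    ])] [array([0.3851, 0.2601, 0.    ]), array([0.3627, 0.0056, 0.    ])] [array([0.384 , 0.2633, 0.    ]), array([0.3623, 0.0098, 0.    ]), array([ 0.5447, -0.0086,  0.    ])]
```

A rim heights ≈ 22–25 mm and tops ≈ 45 / 25 mm, as expected. Tray centre is (0.6125, 0.1195) at yaw −13.6°; mat centre is (0.467, 0.126) at yaw −4.8°. I'll use A, B and C and leave D as the spare, with the open fingers pulling from behind the far wall.

Add to h.py:
```python
def go(x,y,z,ang):
    "offset/twist to bring TCP to x,y,z with tool-y line at world angle ang (deg)"
    from scipy.spatial.transform import Rotation as R
    s=ctrl.get_state();M=R.from_quat(s['tcp_rot']).as_matrix()
    o=M.T@(np.array([x,y,z])-s['eef_pos']);a=np.degrees(np.arctan2(M[1,1],M[0,1]))
    d=(ang-a+90)%180-90
    print('t',s['time'],'pos',s['eef_pos'].round(4),'ang',a.round(1),'off',o.round(4),'twist',round(-d,1),'f',s['contact_force'].round(1),'open',round(s['opening'],3),'q6',s['qpos'][5].round(2))
```

```text
(no output)
```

Request:
step_arm(motion=[{"offset": [-0.32, -0.18, 0.02], "twist": 0}, {"offset": [-0.32, -0.18, 0.02], "twist": 0}, {"offset": [-0.32, -0.18, 0.02], "twist": 0}, {"offset": [-0.636, -0.367, 0.04], "twist": -4}, {"offset": [-0.636, -0.367, 0.04], "twist": -4}, {"offset": [-0.636, -0.367, 0.04], "twist": -4}, {"offset": [-0.636, -0.367, 0.04], "twist": -4}, {"offset": [-0.636, -0.367, 0.04], "twist": -4}, {"offset": [-0.636, -0.367, 0.04], "twist": -4}, {"offset": [-0.636, -0.367, 0.04], "twist": -4}, {"offset": [-0.636, -0.367, 0.04], "twist": -4}, {"offset": [-0.636, -0.367, 0.04], "twist": -4}])

```text
time: 1.3
eef_pos: [0.6097, 0.198, 0.2091]
tcp_rot: [0.12, 0.993, -0.0, -0.0]
contact_force: [1.0, 0.2, 0.8]
opening: 1.002
finger_force: 0.0
```

```bash
python3 -c "
from h import *
go(.70,.0984,.15,76.5)"
```

```text
t 1.3 pos [0.6097 0.198  0.2091] ang 76.2 off [-0.1114 -0.0752  0.059 ] twist -0.3 f [1.  0.2 0.8] open 1.002 q6 -1.17
```

Request:
step_arm(motion=[{"offset": [-0.111, -0.075, 0.0], "twist": 0}, {"offset": [-0.111, -0.075, 0.0], "twist": 0}, {"offset": [-0.111, -0.075, 0.0], "twist": 0}, {"offset": [-0.111, -0.075, 0.05], "twist": 0}, {"offset": [-0.111, -0.075, 0.1], "twist": 0}, {"offset": [-0.111, -0.075, 0.14], "twist": 0}, {"offset": [-0.111, -0.075, 0.15], "twist": 0}, {"offset": [-0.111, -0.075, 0.15], "twist": 0}])

```text
time: 2.1
eef_pos: [0.6972, 0.1005, 0.057]
tcp_rot: [0.12, 0.993, -0.0, -0.003]
contact_force: [1.3, 0.7, 0.2]
opening: 1.0
finger_force: 0.0
```

```bash
python3 -c "
from h import *
im=grab('scene','d1.png');cv2.imwrite('pics/d1b.png',cv2.resize(im[90:250,150:350],(800,640))[:600])
go(.70,.0984,.014,76.5)"
```

```text
t 2.15 pos [0.6993 0.1006 0.0602] ang 76.3 off [-0.0012 -0.002   0.0462] twist -0.2 f [ 0.4 -0.2  1.2] open 0.998 q6 -1.33
```

View pics/d1b.png

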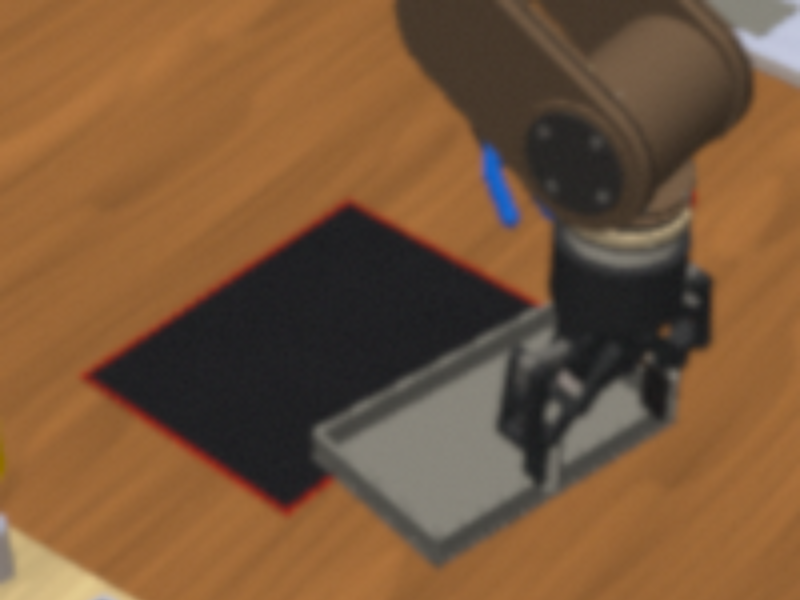

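```bash
python3 -c "
from h import *
for z in (.049,.062): print(at('scene',286.5,211,z),proj('scene',(.687,.051,z)))"
```

```text
[0.68432298 0.06264123 0.049     ] [284.7 214.4]
[0.6909361  0.05137124 0.062     ] [285.  210.4]
```

The near fingertip is at about (545,485) in the crop, behind the far wall. With the fingers open, the tips sit about 2 mm above the TCP. Next I descend, then pull.

Request:
step_arm(motion=[{"offset": [0, -0.002, 0.03], "twist": 0}, {"offset": [0, -0.002, 0.04], "twist": 0}, {"offset": [0, -0.002, 0.048], "twist": 0}, {"offset": [0, -0.002, 0.048], "twist": 0}, {"offset": [0.01, -0.002, 0.048], "twist": 0}, {"offset": [0.02, -0.002, 0.048], "twist": 0}, {"offset": [0.025, -0.002, 0.048], "twist": 0}, {"offset": [0.03, -0.002, 0.048], "twist": 0}])

```text
time: 2.95
eef_pos: [0.6697, 0.1059, 0.013]
tcp_rot: [0.12, 0.993, 0.0, 0.001]
contact_force: [1.8, -1.1, 2.0]
opening: 1.0
finger_force: 1.0
```

```bash
python3 -c "
from h import *
go(.540,.108,.012,85)
im=grab('top','e1.png')"
```

```text
t 2.95 pos [0.6697 0.1059 0.013 ] ang 76.3 off [ 0.1265 -0.0287  0.0006] twist -8.7 f [ 1.8 -1.1  2. ] open 1.0 q6 -1.32
```

Request:
step_arm(motion=[{"offset": [0.01, -0.002, 0], "twist": -0.8}, {"offset": [0.02, -0.003, 0], "twist": -1.6}, {"offset": [0.03, -0.005, 0], "twist": -2.4}, {"offset": [0.04, -0.006, 0], "twist": -3.2}, {"offset": [0.05, -0.008, 0], "twist": -4}, {"offset": [0.06, -0.01, 0], "twist": -4.8}, {"offset": [0.07, -0.011, 0], "twist": -5.6}, {"offset": [0.08, -0.013, 0], "twist": -6.4}, {"offset": [0.09, -0.014, 0], "twist": -7.2}, {"offset": [0.1, -0.016, 0], "twist": -8}, {"offset": [0.11, -0.017, 0], "twist": -8.5}, {"offset": [0.12, -0.018, 0], "twist": -8.5}])

```text
time: 4.2
eef_pos: [0.5477, 0.1167, 0.0117]
tcp_rot: [0.046, 0.999, -0.0, -0.0]
contact_force: [2.3, -0.6, 2.5]
opening: 1.0
finger_force: 1.1
```

```bash
python3 -c "
from h import *
go(.540,.117,.012,85)
a=grab('scene','e2.png')[90:250,150:310];b=grab('top','e3.png')[140:290,160:310]
cv2.imwrite('pics/e2b.png',np.hstack([cv2.resize(a,(400,400)),cv2.resize(b,(400,400))]))"
```

```text
t 4.2 pos [0.5477 0.1167 0.0117] ang 84.8 off [ 0.0077 -0.0004 -0.0003] twist -0.2 f [ 2.3 -0.6  2.5] open 1.0 q6 -1.45
```

View pics/e2b.png

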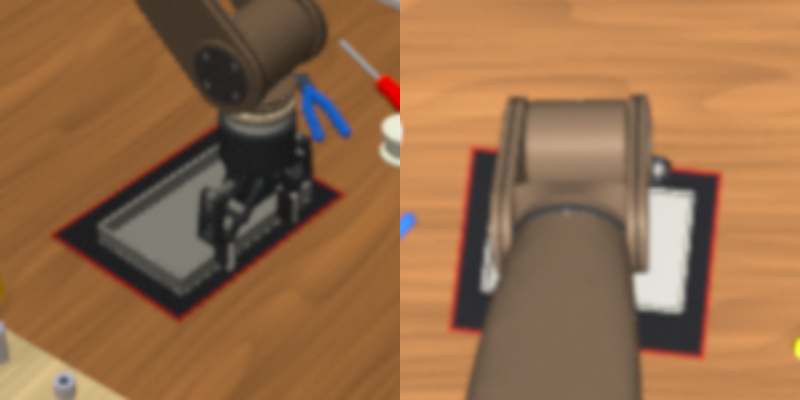

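The tray lies wholly on the mat, roughly parallel to it with dark margin all round (scene crop around (180,220)). Next: back off, lift, and go over standoff A.

Request:
step_arm(motion=[{"offset": [-0.03, 0, 0], "twist": 0}, {"offset": [-0.03, 0, 0], "twist": 0}, {"offset": [-0.03, 0, -0.05], "twist": 0}, {"offset": [-0.03, 0, -0.1], "twist": 0}, {"offset": [-0.03, 0, -0.12], "twist": 8}, {"offset": [0, -0.05, -0.12], "twist": 16}, {"offset": [0.03, -0.1, -0.12], "twist": 25}, {"offset": [0.05, -0.15, -0.12], "twist": 33}, {"offset": [0.079, -0.2, -0.12], "twist": 42}, {"offset": [0.079, -0.25, -0.12], "twist": 50}, {"offset": [0.079, -0.276, -0.12], "twist": 59}, {"offset": [0.079, -0.276, -0.12], "twist": 67}], gripper=0.045)

```text
time: 5.5
eef_pos: [0.4428, -0.1551, 0.1315]
tcp_rot: [0.595, 0.804, -0.001, -0.0]
contact_force: [0.4, 0.7, -0.3]
opening: 0.532
finger_force: 0.0
```

```bash
python3 -c "
from h import *
go(.4439,-.1515,.022,0)
b=grab('top','f1.png');a=grab('scene','f2.png')
cv2.imwrite('pics/f1b.png',np.hstack([cv2.resize(b[160:260,170:270],(400,400)),cv2.resize(a[100:240,150:290],(400,400))]))"
```

```text
t 5.5 pos [ 0.4428 -0.1551  0.1315] ang 17.0 off [0.0032 0.0023 0.1095] twist 17.0 f [ 0.4  0.7 -0.3] open 0.532 q6 -0.85
```

View pics/f1b.png

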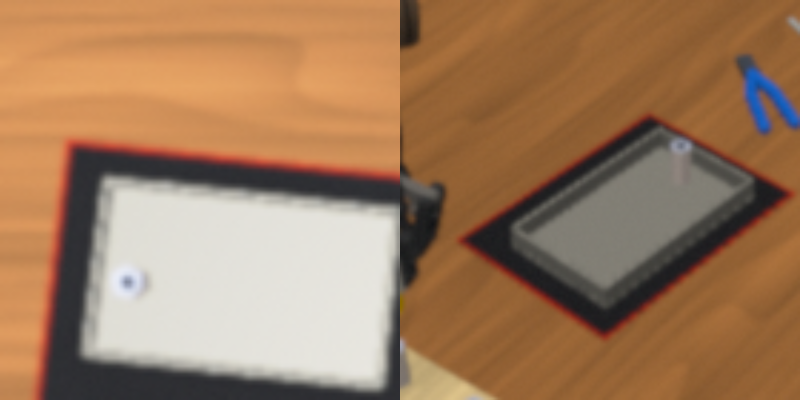

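Tray wholly inside the red edge, standoff upright at (127,282). Next: descend on A.

Request:
step_arm(motion=[{"offset": [0.003, 0.002, 0.02], "twist": 8.5}, {"offset": [0.003, 0.002, 0.04], "twist": 17}, {"offset": [0.003, 0.002, 0.05], "twist": 17}, {"offset": [0.003, 0.002, 0.05], "twist": 17}])

```text
time: 6.0
eef_pos: [0.4441, -0.1456, 0.0797]
tcp_rot: [0.7, 0.714, -0.001, -0.003]
contact_force: [0.3, -0.3, 0.8]
opening: 0.526
finger_force: 0.0
```

```bash
python3 -c "
from h import *
go(.4439,-.1515,.022,0)
K=lambda u,v:at('top',(u+.5)/4-.5+170,(v+.5)/4-.5+160,.025).round(4)
print(K(102,176),K(82,357),K(384,388))
print(tri(((280.5)/2.857-.5+150,146.5/2.857-.5+100),(127.5/4-.5+170,282.5/4-.5+160)))"
```

```text
t 6.0 pos [ 0.4441 -0.1456  0.0797] ang 1.1 off [-0.0061 -0.      0.0577] twist 1.1 f [ 0.3 -0.3  0.8] open 0.526 q6 -0.55
[0.5449 0.2194 0.025 ] [0.4245 0.229  0.025 ] [0.4079 0.0289 0.025 ]
(array([0.47318869, 0.19692703, 0.0432119 ]), np.float64(0.0027996054507316193))
```

Request:
step_arm(motion=[{"offset": [-0.006, 0, 0.01], "twist": 1}, {"offset": [-0.006, 0, 0.02], "twist": 1}, {"offset": [-0.006, 0, 0.04], "twist": 1}, {"offset": [-0.006, 0, 0.055], "twist": 1}, {"offset": [-0.006, 0, 0.058], "twist": 1}, {"offset": [-0.006, 0, 0.058], "twist": 1}])

```text
time: 6.6
eef_pos: [0.4454, -0.1533, 0.0232]
tcp_rot: [0.708, 0.706, -0.0, -0.001]
contact_force: [0.4, -0.3, 0.2]
opening: 0.524
finger_force: 0.0
```

Request:
step_arm(motion=[{"offset": [0, 0, 0], "twist": 0}, {"offset": [0, 0, 0], "twist": 0}, {"offset": [0, 0, 0], "twist": 0}, {"offset": [0, 0, 0], "twist": 0}, {"offset": [0, 0, 0], "twist": 0}, {"offset": [0, 0, 0], "twist": 0}], gripper=0.01, grip_force=40)

```text
time: 7.2
eef_pos: [0.4465, -0.1539, 0.0247]
tcp_rot: [0.709, 0.706, 0.0, 0.001]
contact_force: [-1.2, -0.1, 5.8]
opening: 0.212
finger_force: 39.5
```

```bash
python3 -c "
from h import *
go(.478,.144,.1,-5)"
```

```text
t 7.2 pos [ 0.4465 -0.1539  0.0247] ang -0.2 off [ 0.298   0.0304 -0.0755] twist 4.8 f [-1.2 -0.1  5.8] open 0.212 q6 -0.54
```

Request:
step_arm(motion=[{"offset": [0, 0, -0.03], "twist": 0}, {"offset": [0, 0, -0.07], "twist": 0}, {"offset": [0.01, 0, -0.09], "twist": 0}, {"offset": [0.05, 0.005, -0.09], "twist": 2}, {"offset": [0.09, 0.01, -0.09], "twist": 3}, {"offset": [0.13, 0.015, -0.09], "twist": 4}, {"offset": [0.17, 0.02, -0.09], "twist": 5}, {"offset": [0.21, 0.024, -0.09], "twist": 5}, {"offset": [0.25, 0.028, -0.09], "twist": 5}, {"offset": [0.285, 0.03, -0.09], "twist": 5}, {"offset": [0.298, 0.03, -0.09], "twist": 5}, {"offset": [0.298, 0.03, -0.09], "twist": 5}])

```text
time: 8.4
eef_pos: [0.4763, 0.1455, 0.1132]
tcp_rot: [0.738, 0.675, -0.001, -0.0]
contact_force: [0.3, 0.2, -1.3]
opening: 0.21
finger_force: 39.2
```

Request:
step_arm(motion=[{"offset": [0, 0, 0.0], "twist": 0}, {"offset": [0, 0, 0.02], "twist": 0}, {"offset": [0, 0, 0.04], "twist": 0}, {"offset": [0, 0, 0.05], "twist": 0}, {"offset": [0, 0, 0.05], "twist": 0}, {"offset": [0, 0, 0.05], "twist": 0}])

```text
time: 9.0
eef_pos: [0.4773, 0.1437, 0.064]
tcp_rot: [0.739, 0.674, 0.0, 0.0]
contact_force: [-0.2, 0.7, 0.3]
opening: 0.211
finger_force: 39.2
```

```bash
python3 -c "
from h import *
go(.478,.144,.0247,-5)"
```

```text
t 9.0 pos [0.4773 0.1437 0.064 ] ang -5.3 off [0.0003 0.0007 0.0393] twist -0.3 f [-0.2  0.7  0.3] open 0.211 q6 0.18
```

Request:
step_arm(motion=[{"offset": [0, 0, 0.015], "twist": 0}, {"offset": [0, 0, 0.028], "twist": 0}, {"offset": [0, 0, 0.034], "twist": 0}, {"offset": [0, 0, 0.036], "twist": 0}, {"offset": [0, 0, 0.038], "twist": 0}, {"offset": [0, 0, 0.038], "twist": 0}])

```text
time: 9.6
eef_pos: [0.4771, 0.1445, 0.0258]
tcp_rot: [0.739, 0.674, 0.0, 0.0]
contact_force: [-0.7, 0.2, 0.5]
opening: 0.212
finger_force: 39.2
```

```bash
python3 -c "
from h import *
go(.478,.144,.0247,-5)
im=grab('scene','g1.png');cv2.imwrite('pics/g1b.png',cv2.resize(im[120:210,180:300],(800,600),interpolation=2))"
```

```text
t 9.6 pos [0.4771 0.1445 0.0258] ang -5.2 off [-0.0004  0.0009  0.0011] twist -0.2 f [-0.7  0.2  0.5] open 0.212 q6 0.18
```

Continue gently to contact.

Request:
step_arm(motion=[{"offset": [0, 0, 0.001], "twist": 0}, {"offset": [0, 0, 0.001], "twist": 0}, {"offset": [0, 0, 0.002], "twist": 0}, {"offset": [0, 0, 0.002], "twist": 0}, {"offset": [0, 0, 0.002], "twist": 0}])

```text
time: 10.15
eef_pos: [0.477, 0.1445, 0.0238]
tcp_rot: [0.739, 0.674, 0.0, 0.0]
contact_force: [-0.5, -0.2, -1.0]
opening: 0.213
finger_force: 39.3
```

Request:
step_arm(motion=[{"offset": [0, 0, 0.001], "twist": 0}, {"offset": [0, 0, 0.001], "twist": 0}, {"offset": [0, 0, 0.001], "twist": 0}])

```text
time: 10.45
eef_pos: [0.4771, 0.1445, 0.0237]
tcp_rot: [0.739, 0.674, -0.0, -0.0]
contact_force: [-2.9, -0.7, 6.4]
opening: 0.209
finger_force: 39.9
```

Request:
step_arm(motion=[{"offset": [0, 0, 0.001], "twist": 0}, {"offset": [0, 0, 0.001], "twist": 0}, {"offset": [0, 0, 0.001], "twist": 0}])

```text
time: 10.75
eef_pos: [0.4772, 0.1445, 0.0237]
tcp_rot: [0.739, 0.674, -0.001, -0.0]
contact_force: [-5.6, -0.7, 13.4]
opening: 0.212
finger_force: 40.6
```

Seated at z≈0.0237. Relieve, release and lift.

Request:
step_arm(motion=[{"offset": [0, 0, -0.001], "twist": 0}, {"offset": [0, 0, -0.001], "twist": 0}])

```text
time: 10.95
eef_pos: [0.4772, 0.1445, 0.0237]
tcp_rot: [0.739, 0.674, -0.0, -0.0]
contact_force: [-3.4, -1.0, 7.8]
opening: 0.213
finger_force: 40.0
```

Request:
step_arm(motion=[{"offset": [0, 0, 0], "twist": 0}, {"offset": [0, 0, 0], "twist": 0}, {"offset": [0, 0, 0], "twist": 0}, {"offset": [0, 0, 0], "twist": 0}, {"offset": [0, 0, -0.02], "twist": 0}, {"offset": [0, 0, -0.05], "twist": 0}, {"offset": [0, 0, -0.08], "twist": 0}, {"offset": [0, 0, -0.09], "twist": 0}], gripper=0.045)

```text
time: 11.75
eef_pos: [0.4789, 0.1447, 0.1158]
tcp_rot: [0.739, 0.674, 0.002, 0.002]
contact_force: [0.1, 0.5, -0.2]
opening: 0.529
finger_force: 0.0
```

```bash
python3 -c "
from h import *
go(.450,-.2354,.1,0)"
```

```text
t 11.75 pos [0.4789 0.1447 0.1158] ang -5.2 off [-0.3812  0.0059  0.0154] twist -5.2 f [ 0.1  0.5 -0.2] open 0.529 q6 0.18
```

Request:
step_arm(motion=[{"offset": [-0.04, 0, 0], "twist": 0}, {"offset": [-0.08, 0.001, 0], "twist": -1}, {"offset": [-0.12, 0.002, 0], "twist": -2}, {"offset": [-0.16, 0.003, 0], "twist": -3}, {"offset": [-0.2, 0.004, 0], "twist": -4}, {"offset": [-0.24, 0.005, 0], "twist": -5}, {"offset": [-0.28, 0.006, 0], "twist": -5}, {"offset": [-0.32, 0.006, 0], "twist": -5}, {"offset": [-0.36, 0.006, 0], "twist": -5}, {"offset": [-0.381, 0.006, 0.01], "twist": -5}, {"offset": [-0.381, 0.006, 0.025], "twist": -5}, {"offset": [-0.381, 0.006, 0.03], "twist": -5}])

```text
time: 12.95
eef_pos: [0.4465, -0.2353, 0.0802]
tcp_rot: [0.709, 0.705, -0.0, -0.002]
contact_force: [-0.9, -0.8, -0.7]
opening: 0.523
finger_force: 0.0
```

```bash
python3 -c "
from h import *
b=grab('top','i1.png');a=grab('scene','i2.png')
go(.450,-.2354,.0215,0)
cv2.imwrite('pics/i1b.png',np.hstack([cv2.resize(b[160:260,170:270],(400,400)),cv2.resize(a[100:240,150:290],(400,400))]))"
```

```text
t 13.05 pos [ 0.4469 -0.2345  0.0809] ang -0.2 off [-0.001   0.0033  0.0594] twist -0.2 f [0.2 0.3 0.5] open 0.526 q6 -0.68
```

View pics/i1b.png

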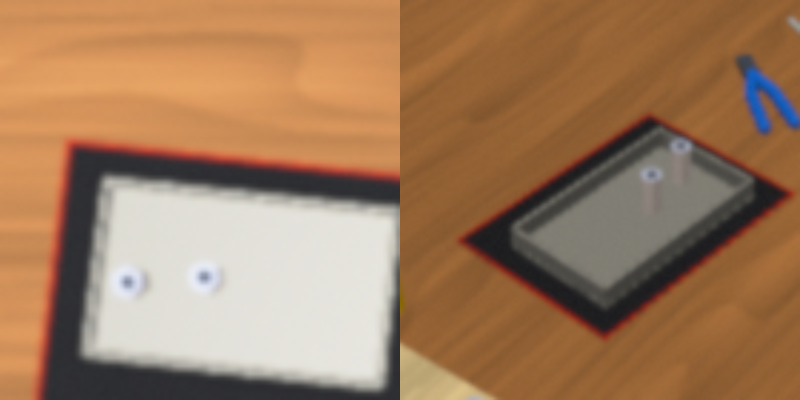

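The new standoff stands upright at (204,277), beside the first at (127,282). Next is B.

Request:
step_arm(motion=[{"offset": [-0.001, 0.003, 0.01], "twist": 0}, {"offset": [-0.001, 0.003, 0.03], "twist": 0}, {"offset": [-0.001, 0.003, 0.05], "twist": 0}, {"offset": [-0.001, 0.003, 0.058], "twist": 0}, {"offset": [-0.001, 0.003, 0.058], "twist": 0}, {"offset": [-0.001, 0.003, 0.058], "twist": 0}])

```text
time: 13.65
eef_pos: [0.4516, -0.2366, 0.0252]
tcp_rot: [0.708, 0.706, 0.0, 0.001]
contact_force: [0.6, 0.2, 0.4]
opening: 0.528
finger_force: 0.0
```

Request:
step_arm(motion=[{"offset": [0, 0, 0], "twist": 0}, {"offset": [0, 0, 0], "twist": 0}, {"offset": [0, 0, 0], "twist": 0}, {"offset": [0, 0, 0], "twist": 0}, {"offset": [0, 0, 0], "twist": 0}, {"offset": [0, 0, 0], "twist": 0}], gripper=0.01, grip_force=40)

```text
time: 14.25
eef_pos: [0.4519, -0.2371, 0.0259]
tcp_rot: [0.709, 0.706, 0.0, 0.001]
contact_force: [0.2, -0.0, 6.3]
opening: 0.217
finger_force: 39.4
```

```bash
python3 -c "
from h import *
go(.4743,.0993,.1,-5)"
```

```text
t 14.25 pos [ 0.4519 -0.2371  0.0259] ang -0.3 off [ 0.3364  0.021  -0.0745] twist 4.7 f [ 0.2 -0.   6.3] open 0.217 q6 -0.68
```

Request:
step_arm(motion=[{"offset": [0, 0, -0.03], "twist": 0}, {"offset": [0, 0, -0.07], "twist": 0}, {"offset": [0.02, 0, -0.09], "twist": 0}, {"offset": [0.06, 0.004, -0.09], "twist": 2}, {"offset": [0.1, 0.008, -0.09], "twist": 3}, {"offset": [0.14, 0.012, -0.09], "twist": 4}, {"offset": [0.18, 0.015, -0.09], "twist": 5}, {"offset": [0.22, 0.018, -0.09], "twist": 5}, {"offset": [0.26, 0.02, -0.09], "twist": 5}, {"offset": [0.3, 0.021, -0.09], "twist": 5}, {"offset": [0.33, 0.021, -0.09], "twist": 5}, {"offset": [0.336, 0.021, -0.09], "twist": 5}])

```text
time: 15.45
eef_pos: [0.4728, 0.1018, 0.1143]
tcp_rot: [0.737, 0.675, -0.0, -0.0]
contact_force: [-0.4, -0.6, -0.3]
opening: 0.222
finger_force: 39.2
```

Request:
step_arm(motion=[{"offset": [0, 0, 0.0], "twist": 0}, {"offset": [0, 0, 0.02], "twist": 0}, {"offset": [0, 0, 0.05], "twist": 0}, {"offset": [0, 0, 0.07], "twist": 0}, {"offset": [0, 0, 0.08], "twist": 0}, {"offset": [0, 0, 0.084], "twist": 0}, {"offset": [0, 0, 0.084], "twist": 0}, {"offset": [0, 0, 0.084], "twist": 0}])

```text
time: 16.25
eef_pos: [0.4745, 0.0991, 0.0317]
tcp_rot: [0.739, 0.674, 0.001, 0.001]
contact_force: [-0.4, -0.7, -0.7]
opening: 0.222
finger_force: 39.2
```

```bash
python3 -c "
from h import *
go(.4743,.0993,.0249,-5)"
```

```text
t 16.25 pos [0.4745 0.0991 0.0317] ang -5.3 off [ 0.0002 -0.0003  0.0068] twist -0.3 f [-0.4 -0.7 -0.7] open 0.222 q6 0.09
```

Request:
step_arm(motion=[{"offset": [0, 0, 0.003], "twist": 0}, {"offset": [0, 0, 0.005], "twist": 0}, {"offset": [0, 0, 0.006], "twist": 0}, {"offset": [0, 0, 0.007], "twist": 0}, {"offset": [0, 0, 0.007], "twist": 0}])

```text
time: 16.75
eef_pos: [0.4737, 0.0995, 0.0249]
tcp_rot: [0.739, 0.674, -0.0, -0.0]
contact_force: [-3.5, -0.4, 7.5]
opening: 0.225
finger_force: 40.0
```

Request:
step_arm(motion=[{"offset": [0, 0, 0.001], "twist": 0}, {"offset": [0, 0, 0.001], "twist": 0}, {"offset": [0, 0, 0.001], "twist": 0}])

```text
time: 17.05
eef_pos: [0.4738, 0.0995, 0.0248]
tcp_rot: [0.739, 0.674, -0.001, -0.0]
contact_force: [-6.3, -0.7, 13.8]
opening: 0.218
finger_force: 40.7
```

Request:
step_arm(motion=[{"offset": [0, 0, -0.001], "twist": 0}, {"offset": [0, 0, -0.001], "twist": 0}])

```text
time: 17.25
eef_pos: [0.4738, 0.0995, 0.0249]
tcp_rot: [0.739, 0.674, -0.0, -0.0]
contact_force: [-4.0, 0.3, 8.8]
opening: 0.223
finger_force: 40.0
```

Request:
step_arm(motion=[{"offset": [0, 0, 0], "twist": 0}, {"offset": [0, 0, 0], "twist": 0}, {"offset": [0, 0, 0], "twist": 0}, {"offset": [0, 0, 0], "twist": 0}, {"offset": [0, 0, -0.02], "twist": 0}, {"offset": [0, 0, -0.05], "twist": 0}, {"offset": [0, 0, -0.08], "twist": 0}, {"offset": [0, 0, -0.09], "twist": 0}, {"offset": [0, 0, -0.09], "twist": 0}], gripper=0.045)

```text
time: 18.15
eef_pos: [0.4747, 0.0994, 0.1152]
tcp_rot: [0.739, 0.674, 0.001, 0.001]
contact_force: [-0.1, 0.1, -0.9]
opening: 0.528
finger_force: 0.0
```

```bash
python3 -c "
from h import *
go(.448,-.3074,.1,0)"
```

```text
t 18.15 pos [0.4747 0.0994 0.1152] ang -5.2 off [-0.4076  0.0106  0.0151] twist -5.2 f [-0.1  0.1 -0.9] open 0.528 q6 0.09
```

Request:
step_arm(motion=[{"offset": [-0.04, 0, 0], "twist": 0}, {"offset": [-0.08, 0.002, 0], "twist": -1}, {"offset": [-0.12, 0.003, 0], "twist": -2}, {"offset": [-0.16, 0.004, 0], "twist": -3}, {"offset": [-0.2, 0.006, 0], "twist": -4}, {"offset": [-0.24, 0.007, 0], "twist": -5}, {"offset": [-0.29, 0.008, 0], "twist": -5}, {"offset": [-0.34, 0.009, 0], "twist": -5}, {"offset": [-0.38, 0.01, 0], "twist": -5}, {"offset": [-0.407, 0.011, 0.01], "twist": -5}, {"offset": [-0.407, 0.011, 0.025], "twist": -5}, {"offset": [-0.407, 0.011, 0.03], "twist": -5}])

```text
time: 19.35
eef_pos: [0.4451, -0.3053, 0.0796]
tcp_rot: [0.709, 0.705, 0.0, -0.004]
contact_force: [-0.6, -0.3, 0.2]
opening: 0.532
finger_force: 0.0
```

```bash
python3 -c "
from h import *
b=grab('top','j1.png');a=grab('scene','j2.png')
go(.448,-.3074,.0225,0)"
```

```text
t 19.45 pos [ 0.4457 -0.3044  0.0807] ang -0.2 off [-0.0033  0.0025  0.0581] twist -0.2 f [0.1 0.  0. ] open 0.523 q6 -0.78
```

Request:
step_arm(motion=[{"offset": [-0.003, 0.002, 0.01], "twist": 0}, {"offset": [-0.003, 0.002, 0.03], "twist": 0}, {"offset": [-0.003, 0.002, 0.05], "twist": 0}, {"offset": [-0.003, 0.002, 0.057], "twist": 0}, {"offset": [-0.003, 0.002, 0.057], "twist": 0}, {"offset": [-0.003, 0.002, 0.057], "twist": 0}])

```text
time: 20.05
eef_pos: [0.4498, -0.31, 0.0274]
tcp_rot: [0.708, 0.706, -0.0, 0.001]
contact_force: [-0.0, -0.0, -0.3]
opening: 0.527
finger_force: 0.0
```

Request:
step_arm(motion=[{"offset": [0, 0, 0], "twist": 0}, {"offset": [0, 0, 0], "twist": 0}, {"offset": [0, 0, 0], "twist": 0}, {"offset": [0, 0, 0], "twist": 0}, {"offset": [0, 0, 0], "twist": 0}, {"offset": [0, 0, 0], "twist": 0}], gripper=0.01, grip_force=40)

```text
time: 20.65
eef_pos: [0.4499, -0.3106, 0.0279]
tcp_rot: [0.709, 0.706, 0.0, 0.001]
contact_force: [0.4, 1.3, 5.3]
opening: 0.201
finger_force: 39.5
```

```bash
python3 -c "
from h import *
go(.4706,.0544,.1,-5)"
```

```text
t 20.65 pos [ 0.4499 -0.3106  0.0279] ang -0.3 off [ 0.365   0.0191 -0.0725] twist 4.7 f [0.4 1.3 5.3] open 0.201 q6 -0.79
```

Request:
step_arm(motion=[{"offset": [0, 0, -0.03], "twist": 0}, {"offset": [0, 0, -0.07], "twist": 0}, {"offset": [0.03, 0, -0.09], "twist": 0}, {"offset": [0.07, 0.004, -0.09], "twist": 2}, {"offset": [0.11, 0.008, -0.09], "twist": 3}, {"offset": [0.15, 0.012, -0.09], "twist": 4}, {"offset": [0.19, 0.015, -0.09], "twist": 5}, {"offset": [0.23, 0.017, -0.09], "twist": 5}, {"offset": [0.27, 0.019, -0.09], "twist": 5}, {"offset": [0.32, 0.019, -0.09], "twist": 5}, {"offset": [0.355, 0.019, -0.09], "twist": 5}, {"offset": [0.365, 0.019, -0.09], "twist": 5}])

```text
time: 21.85
eef_pos: [0.4688, 0.0578, 0.1161]
tcp_rot: [0.737, 0.675, -0.0, -0.001]
contact_force: [-0.2, -0.2, -1.1]
opening: 0.202
finger_force: 39.1
```

Request:
step_arm(motion=[{"offset": [0, 0, 0.0], "twist": 0}, {"offset": [0, 0, 0.02], "twist": 0}, {"offset": [0, 0, 0.05], "twist": 0}, {"offset": [0, 0, 0.07], "twist": 0}, {"offset": [0, 0, 0.08], "twist": 0}, {"offset": [0, 0, 0.084], "twist": 0}, {"offset": [0, 0, 0.084], "twist": 0}, {"offset": [0, 0, 0.084], "twist": 0}])

```text
time: 22.65
eef_pos: [0.4708, 0.0545, 0.0337]
tcp_rot: [0.739, 0.674, 0.001, 0.001]
contact_force: [-0.2, -0.9, -1.0]
opening: 0.204
finger_force: 39.1
```

```bash
python3 -c "
from h import *
go(.4706,.0544,.0269,-5)"
```

```text
t 22.65 pos [0.4708 0.0545 0.0337] ang -5.3 off [-0.0002 -0.0002  0.0068] twist -0.3 f [-0.2 -0.9 -1. ] open 0.204 q6 -0.01
```

Request:
step_arm(motion=[{"offset": [0, 0, 0.003], "twist": 0}, {"offset": [0, 0, 0.005], "twist": 0}, {"offset": [0, 0, 0.006], "twist": 0}, {"offset": [0, 0, 0.007], "twist": 0}, {"offset": [0, 0, 0.007], "twist": 0}])

```text
time: 23.15
eef_pos: [0.47, 0.0551, 0.0269]
tcp_rot: [0.739, 0.674, -0.0, -0.0]
contact_force: [-4.5, -0.2, 8.0]
opening: 0.204
finger_force: 40.0
```

Seated with 8 N. Release and lift clear.

Request:
step_arm(motion=[{"offset": [0, 0, 0], "twist": 0}, {"offset": [0, 0, 0], "twist": 0}, {"offset": [0, 0, 0], "twist": 0}, {"offset": [0, 0, 0], "twist": 0}, {"offset": [0, 0, -0.02], "twist": 0}, {"offset": [0, 0, -0.05], "twist": 0}, {"offset": [0, 0, -0.09], "twist": 0}, {"offset": [-0.05, 0, -0.12], "twist": 0}, {"offset": [-0.1, 0, -0.12], "twist": 0}, {"offset": [-0.15, 0, -0.12], "twist": 0}, {"offset": [-0.2, 0, -0.12], "twist": 0}, {"offset": [-0.2, 0, -0.12], "twist": 0}], gripper=0.045)

```text
time: 24.35
eef_pos: [0.4513, -0.1486, 0.1463]
tcp_rot: [0.741, 0.672, -0.0, 0.001]
contact_force: [0.7, -0.0, -0.0]
opening: 0.526
finger_force: 0.0
```

```bash
python3 -c "
from h import *
b=grab('top','k1.png');a=grab('scene','k2.png')
cv2.imwrite('pics/k1b.png',np.hstack([cv2.resize(b[160:280,170:290],(400,400)),cv2.resize(a[100:240,150:290],(400,400))]))"
```

```text
(no output)
```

View pics/k1b.png

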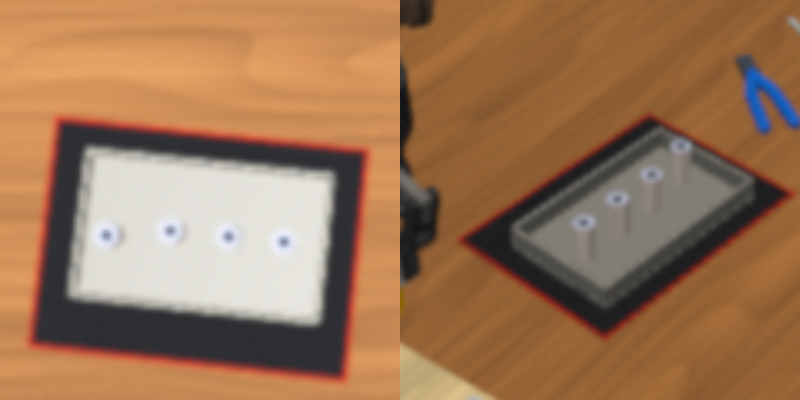

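The tray is wholly on the mat with dark margin on every side. Four tall standoffs stand upright in it, at (107,235), (170,231), (229,237) and (284,242).

```bash
python3 -c "
from h import *
print(ctrl.sign_off())"
```

```text
the job is handed in; nothing more can be done
None
```

The job is handed in: the tray was slid by its far wall wholly onto the mat, and exactly four tall standoffs stand upright in it; I did not touch the spare tall, the shorts or anything else.

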